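# Short spin on the microcentrifuge

### The arm

A 6-joint arm with a two-finger parallel gripper is mounted at the origin on the work surface. World frame = base frame: x ahead of the robot, y to its left, z up, the work surface at z = 0. Lengths are in m, angles in rad, forces in N, time in s.
With the tool pointing down it reaches from about 0.4 to 0.825 m from the base axis. Payload 7 kg.
Tool frame: the origin (TCP) lies at the centre of the arm's flange, where the gripper is bolted on; the fingertips stand 178 mm ahead of it and the grasp point (between the pads) lies 159 mm ahead of it; z points along the fingers, y is the direction in which the jaws open and shut (so a half turn about z gives the same grasp; the last joint's range is limited). The gripper opens to 88 mm and grips with 3 to 60 N. Pads are 19 mm wide; open, the fingers measure 130 mm over their backs; the gripper's body (78 mm by 193 mm) begins 47 mm behind the grasp point.
Start: joints at [1.593, 0.359, 0.012, 0, -1.224, -0.288], TCP at [0.177, 0.651, 0.405] pointing down, gripper open.
Joint ranges: [-3.07, 3.07], [-1.43, 2.12], [-1.02, 1.25], [-3.03, 1.67], [-3.05, -0], [-3.03, 3.03]. Speed limits (rad/s): [2.39, 2.39, 3.01, 3.14, 3.14, 3.14].

### API

Orientations are given as [roll, pitch, yaw] about the fixed x, y, z axes, in that order (R = Rz(yaw) Ry(pitch) Rx(roll)).
In Python, from station import * gives the robot as it stands.
- The arm moves only by the tool send_rows, never from a script. Its argument "motion" is a list of rows, each an object with "offset": the shift along the tool's x, y, z in cm, a list of three; "turn": the turn about the tool's z in degrees. In form: [{"offset": [x, y, z], "turn": turn}, ...]. A call has 1 to 8 rows; each row is the pose to reach, as a shift and turn from the pose commanded when the call began, along the tool's axes at that moment; what a row does not reach only later rows make up. A row lasts 1/10 s, in which the tool goes at most 50 mm and 8.59 degrees, less where a joint would pass 70% of its speed; a pose out of reach is approached as far as the arm can. A call with a gripper value outside its range is refused whole. "hand" is the opening, from -1 (shut) to 1 (fully open), set as the call begins (left out, the last holds). The fingers move at their own pace and stop on an object; "squeeze" is the grip in N (left out, the last holds). Time passes only in rows, so rows that repeat a pose let the fingers close. It gives the time, the measured TCP pose, the force and the opening at its end, in the units of the state.
- get_state(): the state, without advancing time (a new reading comes with each control period).
- grab_frame(name): name is "scene" or "top" or "wrist"; returns a dict with "frame" (480x640x3 uint8, blue, green, red), "range_z" (480x640 float32, m along the optical axis (not along the pixel's ray), 0 where there is no reading), "vertical_fov" (degrees; the focal length in pixels is half the picture's height over the tangent of half this angle, whatever the lens; pixels are square), "cx", "cy" (the principal point, pixels), "cam_to_world" (4x4, takes a point from camera to world coordinates). Camera axes: x right, y up, looking along -z (the intrinsics and any distortion apply to the point x, -y, -z); pixel columns grow to the right and rows downward; lengths in m; the calibration is good to about 2 mm. A picture is of the moment at which its call begins.
- job_done(): hands the job in, once; it reports no verdict.
The state is a dict: "t": time; "q": joint angles; "qd": joint speeds; "joint_efforts": joint torques, N m; "eef_pos": TCP position; "ee_rot": TCP orientation; "force": force on the tool from outside, world axes, zero at the start; "moment": the same for the moment, N m; "width": finger opening in m.
Only numpy, scipy, OpenCV 4.12 (cv2) and the standard library are available. Lean on these libraries where they do the work, as an engineer would, in place of code of your own. Each camera call takes 0.05 s, during which the arm holds its last target. There are 200 camera calls.

### The job

The microcentrifuge is loaded: with the fingers closed, ease its lid down from outside until it is fully shut, without slamming it. Then select programme two by pressing and letting go the middle one of the three small round keys, and then push the long rounded short-spin key at the right-hand end of the panel fully down and keep it down: the program finishes while still holding it. Only touch and push: leave the other keys alone, do not grip or lift the lid, and leave the things on the bench where they are.

Things in the scene. Friction and masses are not known exactly. Their poses are not given: they have to be found in the camera images.
- centrifuge: White microcentrifuge, fixed, 250 x 250 mm, deck 112 mm high, 134 mm with lid shut. Origin at the centre of its underside; x to its back (away from the robot), y to its left, z up. Front edge at x -125; key panel slopes up 20 deg from there (62 mm high) to x -40. Key row at x -105: three round keys at y +98, +60, +22, a square at -26, a long rounded one at -85. The lid lies behind the panel.
- lid (a joint): Opening angle of the lid in rad: 0 = fully shut, resting on the deck; it starts part open (about 0.6 to 1.0) and the hinge stops at 1.35. The hinge is stiff, so the lid stays at any angle where it is left; about 1 to 3 N square to it at the point lid_press closes it.
- lid_hinge (a point): Point on the lid's hinge axis, in its middle, 112 mm above the bench at the back of the machine. Turns with the lid: y is the hinge axis (machine's left), -x points from the hinge to the lid's front edge, z is the normal of its outer face.
- lid_press (a point): Where to push: point on the lid's outer (upper) face, mid-width, 137 mm from the hinge axis along the lid, 22 mm above the hinge plane. The lid is a flat white slab 196 mm wide, 22 mm thick; its front edge is 15 mm beyond this point, with a 70 mm wide lip jutting 9 mm more. Turns with the lid: z is the outward normal, x points to the hinge.
- key_p2_top (a point): Programme two: the middle one of three small round keys, 20 mm across. Its top stands 8 mm proud of the sloping panel and travels 4 mm along the panel's normal. The point is the centre of its top face; z is the panel's outward normal, x points up the slope.
- key_p2 (a joint): Programme-two key. Travel of that key in metres: 0 = up, 0.004 = fully down; a spring resists with 2 N at first and 5 N when fully down and lifts it again when let go.
- key_short_top (a point): Short-spin key: long key with round ends, 42 mm wide (along the panel) and 20 mm deep, at the right-hand end. Its top stands 8 mm proud of the sloping panel and travels 4 mm along the panel's normal. The point is the centre of its top face; z is the panel's outward normal, x points up the slope.
- key_short (a joint): Short-spin key. Travel of that key in metres: 0 = up, 0.004 = fully down; a spring resists with 2 N at first and 5 N when fully down and lifts it again when let go.
- key_p1 (a joint): Programme-one key, small round, left of programme two; leave alone. Travel of that key in metres: 0 = up, 0.004 = fully down; a spring resists with 2 N at first and 5 N when fully down and lifts it again when let go.
- key_p3 (a joint): Programme-three key, small round, right of programme two; leave alone. Travel of that key in metres: 0 = up, 0.004 = fully down; a spring resists with 2 N at first and 5 N when fully down and lifts it again when let go.
- key_start (a joint): Start key, square 22 mm, between the round keys and the short-spin key; leave alone. Travel of that key in metres: 0 = up, 0.004 = fully down; a spring resists with 2 N at first and 5 N when fully down and lifts it again when let go.
- vial: Loose crimp-capped glass vial, 23 mm across, 46 mm high, standing just in front of the panel. Origin under its centre. Leave alone.
- syringe: Loose plastic syringe without needle, 130 mm long, 30 mm wide at the finger flange, lying across in front of the panel. Origin under its middle. Leave alone.
- vial_rack: White block rack of crimp-capped vials, 130 x 62 mm, 60 mm high, just left of the machine. Origin under its centre. Leave alone.
- rotor_lid: Loose aluminium rotor lid with a knob, 104 mm across, 32 mm high, just right of the machine. Origin under its centre. Leave alone.
- media_bottle: Glass bottle with screw cap, 70 mm across, 165 mm high, far left. Origin under its centre. Leave alone.
- wipes_box: Box of tissue wipes, 115 x 120 x 85 mm, far right. Origin under its centre. Leave alone.
- beaker: Glass beaker, 68 mm across, 90 mm high, far right. Origin under its centre. Leave alone.
- wash_bottle: Plastic wash bottle, 72 mm across, 157 mm high without its spout, far left. Origin under its centre. Leave alone.

How it is judged:
By the outcome, as a careful person would: the job done as asked, in the order asked, and still so for the second after the job is handed in, while the arm keeps its last pose, push and grip.
It also fails if it takes over 45 s, if anything falls off the work surface, if the arm or the gripper's body presses on something with over 40 N, if the wrist force passes 120 N, or if a joint passes its speed limit or range.

## Working session

There is one attempt and no reset: what is moved stays moved. The work goes in short steps, Python scripts to look and compute and a tool call to move; the robot and the scene stay as the last step left them, time stands still between calls to the robot, and variables do not carry over. Pictures are saved under pics/ and viewed, about 8 in all and at most 12, crops included, and the job is handed in when it is done.

Besides the shell and the picture viewer there is one more tool, called after ">>>" as name(argument=value, ...) on one line, values as JSON. send_rows: Moves the arm, as the interface text tells. Its arguments: {"type":"object","properties":{"motion":{"type":"array"},"hand":{"type":"number"},"squeeze":{"type":"number"}},"required":["motion"]}

```bash
mkdir -p pics; ls; cat > h.py <<'E'
from station import *
import numpy as np, cv2
from scipy.spatial.transform import Rotation as R
def snap(n,f):
    d=grab_frame(n); cv2.imwrite('pics/'+f+'.png',d['frame']); np.savez('pics/'+f+'.npz',**d); return d
def pts(d):
    f=240/np.tan(np.radians(float(d['vertical_fov']))/2)
    v,u=np.mgrid[0:480,0:640]; z=d['range_z']
    P=np.stack([(u-d['cx'])/f*z,-(v-d['cy'])/f*z,-z,np.ones_like(z)],-1)
    return (P@np.array(d['cam_to_world']).T)[...,:3]
E
python3 - <<'E'
from h import *
print(get_state())
for n in('scene','top'):
    d=snap(n,n+'0'); print(n,{k:d[k] for k in d if k not in('frame','range_z')})
a=cv2.imread('pics/scene0.png');b=cv2.imread('pics/top0.png')
E
```

```text
pics
{'t': 0.0, 'q': array([ 1.59311331e+00,  3.59355061e-01,  1.10648164e-02, -3.87459935e-04,
       -1.22412709e+00, -2.88091572e-01]), 'qd': array([-0.00054056,  0.00114082,  0.00107523, -0.00041795, -0.00119694,
       -0.00103431]), 'joint_efforts': array([-2.20297239e-03, -5.82724464e+01,  2.93053633e+01,  6.99750736e+00,
        6.80579193e-03, -1.65612096e-04]), 'eef_pos': array([0.17724194, 0.65109721, 0.40373891]), 'ee_rot': array([ 3.13993496e+00, -1.11384350e-04, -2.65906440e-01]), 'force': array([-0.00134059, -0.18742988, -0.16002444]), 'moment': array([-0.01273367,  0.02532207,  0.02614238]), 'width': 0.08780011889447249}
scene {'vertical_fov': 51.25550263901836, 'cx': 313.17476222625436, 'cy': 240.8869921934181, 'cam_to_world': array([[-0.51940957, -0.69390449,  0.49870859,  1.23733333],
       [ 0.85447189, -0.42828495,  0.29402346,  0.4315234 ],
       [ 0.00956518,  0.57885107,  0.81537718,  1.25591632],
       [ 0.        ,  0.        ,  0.        ,  1.        ]])}
top {'vertical_fov': 55.169420683238265, 'cx': 315.87071770343994, 'cy': 240.91906009014673, 'cam_to_world': array([[ 2.56528944e-02,  9.79171670e-01, -2.01406977e-01,
         3.23625447e-01],
       [-9.99661993e-01,  2.42756330e-02, -9.30559315e-03,
         3.18976325e-04],
       [-4.22249132e-03,  2.01577615e-01,  9.79463443e-01,
         1.20730310e+00],
       [ 0.00000000e+00,  0.00000000e+00,  0.00000000e+00,
         1.00000000e+00]])}
```

View pics/top0.png

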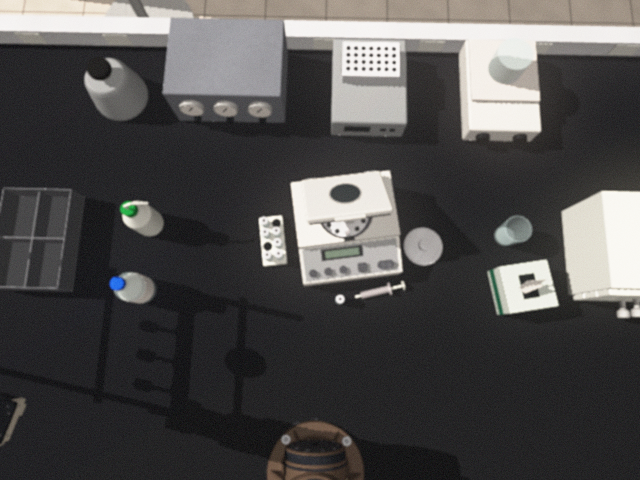

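View pics/scene0.png

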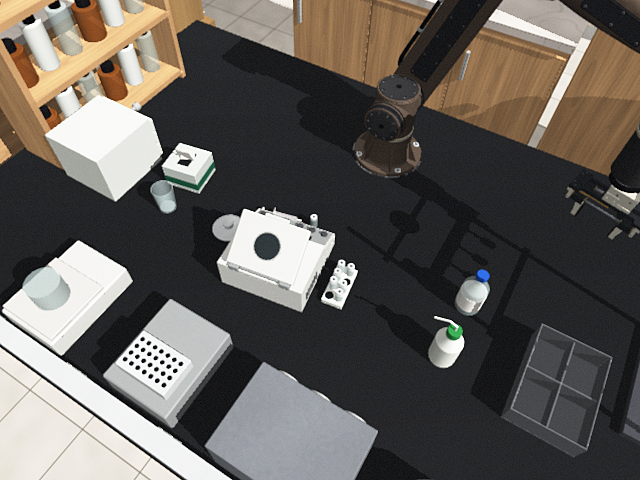

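The top view shows the machine at about (347,228), its lid at (345,195), and the key row from (313,272) to (388,265). The vial is at (340,299) and the syringe at (380,291). The scene view shows the lid part open. Next I'll measure the key row and the lid.

```bash
python3 - <<'E'
from h import *
d=dict(np.load('pics/top0.npz')); P=pts(d); s=dict(np.load('pics/scene0.npz')); Q=pts(s)
for (u,v) in [(302,281),(401,274),(350,277),(294,185),(300,235),(397,225),(345,215),(310,212),(385,210),(308,185),(380,178),(345,253)]: print(u,v,P[v,u].round(4))
c=P[160:310,250:450]; 
# lid plane & panel plane fits
def plane(X):
    m=np.median(X,0)
    for k in range(5):
        m=X.mean(0); n=np.linalg.svd(X-m,full_matrices=False)[2][2]; r=(X-m)@n; X=X[abs(r)<max(.002,2*r.std())]
    n*=np.sign(n[2]); return m,n,r.std(),len(X)
print('panel',plane(P[257:276,306:395].reshape(-1,3)))
print('lid top',plane(P[185:212,315:380].reshape(-1,3)))
print('lid scene',plane(Q[225:270,245:295].reshape(-1,3)))
cv2.imwrite('pics/crop0.png',cv2.resize(d['frame'][165:310,285:415],None,fx=4,fy=4,interpolation=cv2.INTER_CUBIC))
E
```

```text
302 281 [0.4629 0.0455 0.0017]
401 274 [ 4.882e-01 -2.153e-01  3.000e-04]
350 277 [ 0.4693 -0.0767  0.0601]
294 185 [0.6888 0.0688 0.1157]
300 235 [0.5628 0.0499 0.1112]
397 225 [ 0.5935 -0.1869  0.1123]
345 215 [ 0.5882 -0.0537  0.2152]
310 212 [0.5957 0.0248 0.2062]
385 210 [ 0.6021 -0.1429  0.2147]
308 185 [0.6785 0.0329 0.149 ]
380 178 [ 0.6984 -0.14    0.1546]
345 253 [ 0.5263 -0.0622  0.0814]
panel (array([ 0.49434711, -0.0754021 ,  0.07835673]), array([0.99009188, 0.02485667, 0.13820354]), np.float64(0.013604324112478899), 1691)
lid top (array([ 0.63658019, -0.05802785,  0.18715898]), array([0.55776175, 0.08734545, 0.82539239]), np.float64(0.0010664630456526647), 1557)
lid scene (array([ 0.65488761, -0.04449919,  0.17794219]), array([-0.69214329, -0.43635832,  0.57491659]), np.float64(0.03402913968493783), 2250)
```

View pics/crop0.png

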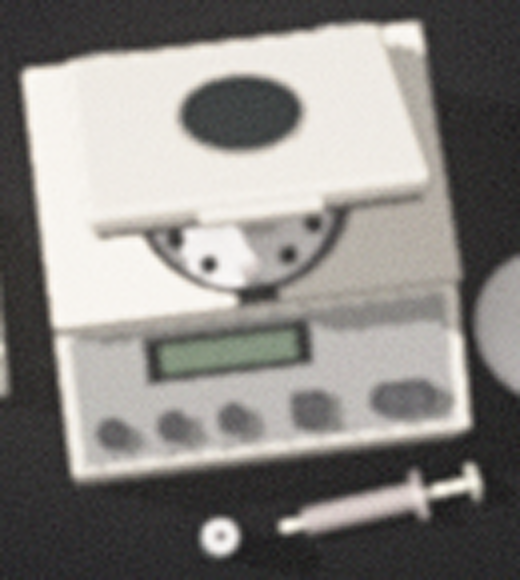

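```bash
cat >> h.py <<'E'
def ray(d,u,v,z):
    f=240/np.tan(np.radians(float(d['vertical_fov']))/2); T=np.array(d['cam_to_world'])
    r=T[:3,:3]@np.array([(u-d['cx'])/f,-(v-d['cy'])/f,-1]); return T[:3,3]+r*(z-T[2,3])/r[2]
def fit2(M,W):   # machine xy -> world xy, rigid
    M,W=np.array(M),np.array(W); a,b=M.mean(0),W.mean(0); A,B=M-a,W-b
    yaw=np.arctan2((A[:,0]*B[:,1]-A[:,1]*B[:,0]).sum(),(A*B).sum()); c,s=np.cos(yaw),np.sin(yaw)
    Rm=np.array([[c,-s],[s,c]]); t=b-Rm@a; return yaw,t,W-(M@Rm.T+t)
E
python3 - <<'E'
from h import *
d=dict(np.load('pics/top0.npz'))
px=[(314.2,273.6),(329.8,271.7),(344.6,269.5),(364,267.2),(386.2,264.7)]
W=[ray(d,u,v,.0768)[:2] for u,v in px]; M=[(-.1077,y) for y in(.098,.06,.022,-.026,-.085)]
print(np.round(W,4)); 
# corners: deck back corners z=.112, front bottom panel edge corners z=.062
cr=[(285+22/4,165+72/4,.112,(.125,.125)),(285+422/4,165+22/4,.112,(.125,-.125)),(285+75/4,165+478/4,.062,(-.125,.125)),(285+470/4,165+428/4,.062,(-.125,-.125))]
for u,v,z,m in cr: W.append(ray(d,u,v,z)[:2]); M.append(m)
y,t,r=fit2(M,W); print(np.degrees(y),t,(r*1000).round(1))
y,t,r=fit2(M[:5],W[:5]); print('keys',np.degrees(y),t,(r*1000).round(1))
E
```

```text
[[ 0.4734  0.0131]
 [ 0.4791 -0.0254]
 [ 0.4855 -0.062 ]
 [ 0.4925 -0.1101]
 [ 0.5001 -0.1652]]
8.803788340665761 [ 0.59273857 -0.06655677] [[ 2.1 -0.7]
 [ 2.  -1.7]
 [ 2.6 -0.7]
 [ 2.2 -1.3]
 [ 0.8  1.9]
 [-2.1  1.8]
 [-1.4 -1.1]
 [-2.8  0.8]
 [-3.4  1.1]]
keys 8.586291641587204 [ 0.59467111 -0.06749435] [[-0.2 -0.3]
 [-0.1 -1.2]
 [ 0.6 -0.2]
 [ 0.4 -0.8]
 [-0.7  2.5]]
```

```bash
cat >> h.py <<'E'
YAW=np.radians(8.8); C=np.array([.593,-.067])
m2w=lambda x,y,z: np.r_[C+np.array([[np.cos(YAW),-np.sin(YAW)],[np.sin(YAW),np.cos(YAW)]])@[x,y],z]
def go(tip,yaw=None,cmd=None,sx=None):  # offset cm, turn deg to bring fingertip to world pt
    s=sx or get_state(); p=np.array(s['eef_pos']); r=R.from_euler('xyz',s['ee_rot']); 
    o=r.inv().apply(np.array(tip)+[0,0,.178]-p)*100
    t=None if yaw is None else -np.degrees(yaw-s['ee_rot'][2])
    return o.round(2),t
E
python3 - <<'E'
from h import *
Pl=np.array([.63658,-.05803,.18716]); n=np.array([.55776,.08735,.82539])
th=np.arccos(n[2]); ax=np.array([np.cos(YAW),np.sin(YAW)])
# (Pl-H).n=.022, H=(C+ax*h, .112)
h=((Pl-np.r_[C,.112])@n-.022)/(np.r_[ax,0]@n); print('theta',th,'hinge x',h)
for t in (th,.45,.3,.15,0): print(t,(h-.137*np.cos(t)+.022*np.sin(t)).round(4),(.112+.137*np.sin(t)+.022*np.cos(t)).round(4))
x=h-.137*np.cos(th)+.022*np.sin(th)+.007
tip=m2w(x,0,.255); print(tip,go(tip,YAW))
print('p2',m2w(-.1077,.06,.0768),'short',m2w(-.1077,-.085,.0768))
E
```

```text
theta 0.5999036754727611 hinge x 0.1153593992942699
0.5999036754727611 0.0147 0.2075
0.45 0.0016 0.1914
0.3 -0.009 0.1735
0.15 -0.0168 0.1542
0 -0.0216 0.134
[ 0.61444589 -0.06368     0.255     ] (array([60.97, 57.48, -2.82]), np.float64(-24.035434264703614))
p2 [ 0.47738865 -0.02418287  0.0768    ] short [ 0.4995716  -0.16747599  0.0768    ]
```

>>> send_rows(motion=[{"offset": [61,57.5,-6],"turn": -24},{"offset": [61,57.5,-6],"turn": -24},{"offset": [61,57.5,-6],"turn": -24},{"offset": [61,57.5,-6],"turn": -24},{"offset": [61,57.5,-6],"turn": -24},{"offset": [61,57.5,-6],"turn": -24},{"offset": [61,57.5,-6],"turn": -24},{"offset": [61,57.5,-6],"turn": -24}], hand=-1, squeeze=20)

```text
t: 0.9
eef_pos: [0.386, 0.3089, 0.4333]
ee_rot: [-3.141, 0.0, 0.154]
force: [1.5, 0.5, 0.7]
width: 0.0291
```

```bash
python3 - <<'E'
from h import *
print(get_state()['eef_pos'],get_state()['ee_rot'],get_state()['q'],go([.55,-.065,.27],YAW))
E
```

```text
[0.38600605 0.30891557 0.43334207] [-3.14148266e+00  2.88104204e-05  1.53513947e-01] [ 1.07327904e+00  3.83558584e-02 -3.29360156e-01 -9.59935242e-05
 -1.20301028e+00  6.51065743e-01] (array([10.49, 39.46, -1.47]), np.float64(-0.004298723427962475))
```

>>> send_rows(motion=[{"offset": [8.5,39.2,-4],"turn": 0},{"offset": [8.5,39.2,-4],"turn": 0},{"offset": [8.5,39.2,-4],"turn": 0},{"offset": [8.5,39.2,-4],"turn": 0},{"offset": [8.5,39.2,-4],"turn": 0},{"offset": [8.5,39.2,-4],"turn": 0},{"offset": [8.5,39.2,-4],"turn": 0},{"offset": [8.5,39.2,-4],"turn": 0}])

```text
t: 1.7
eef_pos: [0.5284, -0.0627, 0.4731]
ee_rot: [-3.141, -0.0, 0.153]
force: [0.4, 0.9, 0.2]
width: 0.0007
```

>>> send_rows(motion=[{"offset": [0,0,0],"turn": 0},{"offset": [0,0,0],"turn": 0}])

```text
t: 1.9
eef_pos: [0.5283, -0.062, 0.4722]
ee_rot: [-3.141, 0.001, 0.15]
force: [-1.3, 0.1, -0.2]
width: 0.0006
```

```bash
python3 - <<'E'
from h import *
s=get_state();print(s['t'],s['eef_pos'],s['ee_rot'],s['width'],s['force'])
d=snap('wrist','w1'); print(d['vertical_fov'],d['cx'],d['cy'],d['cam_to_world'])
print(go(m2w(.0217,0,.225)))
E
```

```text
1.9 [ 0.52827585 -0.06197221  0.4722012 ] [-3.14140136e+00  1.32832936e-03  1.49677165e-01] 0.0005598020842659599 [-1.27117393  0.11852228 -0.16824809]
60.165275502853284 333.2206626965521 242.4190357420536 [[ 1.49335713e-01  9.55210300e-01  2.55484103e-01  5.97478944e-01]
 [-9.88786551e-01  1.44258188e-01  3.86099860e-02 -5.06074961e-02]
 [ 2.49826335e-05 -2.58385095e-01  9.66041998e-01  4.51665638e-01]
 [ 0.00000000e+00  0.00000000e+00  0.00000000e+00  1.00000000e+00]]
(array([8.51, 1.58, 6.92]), None)
```

View pics/w1.png

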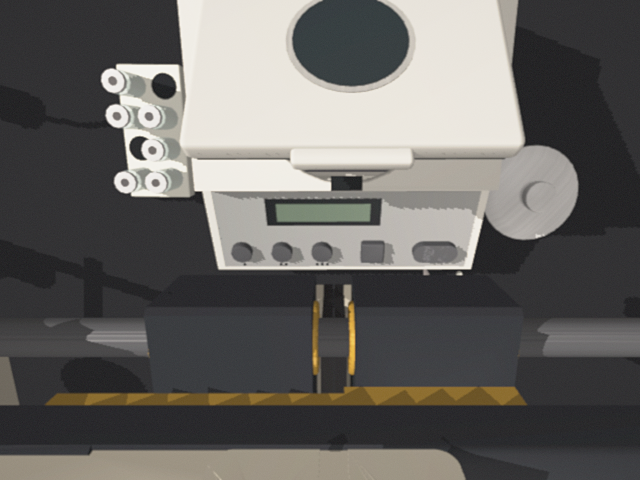

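The wrist view shows the five key tops at (242,252), (282,252), (322,252), (372,251) and (435,251), with the lid lip at (352,158). I'll use it to refine the machine pose.

```bash
python3 - <<'E'
from h import *
d=dict(np.load('pics/w1.npz')); g=cv2.cvtColor(d['frame'],6)[238:268,225:465]
m=(g<95).astype(np.uint8); n,l,st,ce=cv2.connectedComponentsWithStats(m)
for i in range(1,n):
    if st[i,4]>60: print(st[i]+[225,238,0,0,0],ce[i]+[225,238])
px=[(242.3,251),(282.3,251),(322,251),(372.3,250),(435,250)]
M=[(-.1077,y) for y in(.098,.06,.022,-.026,-.085)]
W=[ray(d,u,v,.0768)[:2] for u,v in px]; y,t,r=fit2(M,W); print(np.degrees(y),t,(r*1000).round(1))
P=pts(d); X=P[70:140,215:490].reshape(-1,3); 
for k in range(4):
    mm=X.mean(0); nn=np.linalg.svd(X-mm,full_matrices=False)[2][2]; q=(X-mm)@nn; X=X[abs(q)<max(.002,2*q.std())]
nn*=np.sign(nn[2]); print('lid',mm,nn,np.arccos(nn[2]),np.degrees(np.arctan2(nn[1],nn[0])))
print('press on plane at .0147:', (mm[2]-((m2w(.0147,0,0)-mm)[:2]@nn[:2])/nn[2]))
print('key z',P[251,282],P[250,435])
E
```

```text
[362 241  22  21  86] [374.89534884 244.8372093 ]
[232 243  21  18 217] [243.32718894 251.8156682 ]
[274 243  19  11  82] [284.53658537 246.35365854]
[314 242  18  13  70] [324.51428571 245.91428571]
[413 242  42  10 153] [433.92156863 244.07189542]
8.968629426585315 [ 0.59864451 -0.06133251] [[ 0.3 -0.8]
 [-0.  -0.6]
 [-0.3  0. ]
 [ 0.2  0.7]
 [-0.2  0.7]]
lid [ 0.61415132 -0.05896064  0.20119712] [0.55702114 0.08574202 0.82606038] 0.5987152024760699 8.750830441615136
press on plane at .0147: 0.20626502254485674
key z [ 0.48337966 -0.0192812   0.07848465] [ 0.5057209  -0.16095879  0.07834158]
```

```bash
sed -i 's/C=np.array(.*/C=np.array([.597,-.063])/' h.py; python3 - <<'E'
from h import *
print(go(m2w(.0217,0,.222)))
E
```

```text
(array([8.96, 1.24, 7.22]), None)
```

>>> send_rows(motion=[{"offset": [5,1.2,0],"turn": 0},{"offset": [9,1.2,0],"turn": 0},{"offset": [9,1.2,3],"turn": 0},{"offset": [9,1.2,5],"turn": 0},{"offset": [9,1.2,7],"turn": 0},{"offset": [9,1.2,7.2],"turn": 0},{"offset": [9,1.2,7.2],"turn": 0}])

```text
t: 2.65
eef_pos: [0.6189, -0.0574, 0.401]
ee_rot: [3.141, 0.001, 0.155]
force: [0.4, 0.6, 0.6]
width: 0.0003
```

```bash
python3 - <<'E'
from h import *
s=get_state();print(s['t'],s['eef_pos'],s['ee_rot'],s['force'],go(m2w(.0217,0,.207)))
d=snap('scene','s1'); cv2.imwrite('pics/s1c.png',cv2.resize(d['frame'][150:330,190:390],None,fx=3,fy=3))
E
```

```text
2.65 [ 0.61887801 -0.05739993  0.40104502] [3.14134336e+00 7.45045569e-04 1.55183775e-01] [0.44397908 0.6115674  0.58972894] (array([-0.08,  0.22,  1.6 ]), None)
```

View pics/s1c.png

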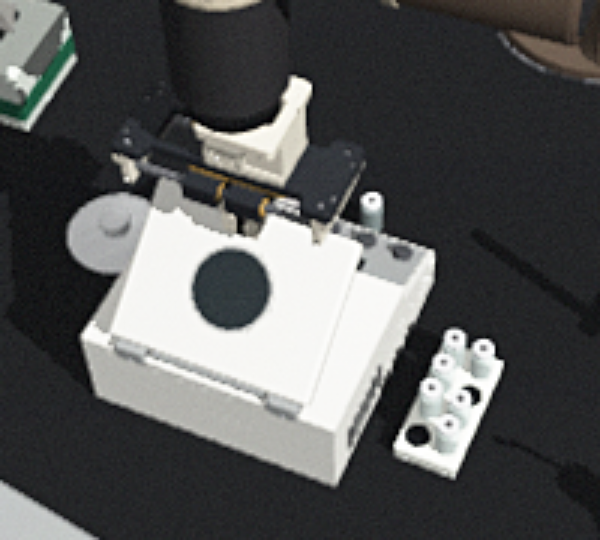

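The crop shows the closed fingers (about (275,215)) at the front of the open lid. Now I'll descend to contact.

>>> send_rows(motion=[{"offset": [0,0.2,0.4],"turn": 0},{"offset": [0,0.2,0.8],"turn": 0},{"offset": [0,0.2,1.1],"turn": 0},{"offset": [0,0.2,1.4],"turn": 0},{"offset": [0,0.2,1.6],"turn": 0},{"offset": [0,0.2,1.8],"turn": 0}])

```text
t: 3.3
eef_pos: [0.6193, -0.0608, 0.3827]
ee_rot: [3.142, 0.0, 0.153]
force: [-0.3, 0.5, 0.6]
width: 0.0003
```

>>> send_rows(motion=[{"offset": [0,0,0.2],"turn": 0},{"offset": [0,0,0.4],"turn": 0},{"offset": [0,0,0.6],"turn": 0},{"offset": [0,0,0.8],"turn": 0}])

```text
t: 3.7
eef_pos: [0.6194, -0.0608, 0.3751]
ee_rot: [3.141, -0.0, 0.153]
force: [-0.5, -0.3, 2.5]
width: -0.0
```

```bash
python3 - <<'E'
from h import *
d=snap('wrist','w2'); P=pts(d)
X=P[50:120,240:480].reshape(-1,3)
for k in range(4):
    mm=X.mean(0); nn=np.linalg.svd(X-mm,full_matrices=False)[2][2]; q=(X-mm)@nn; X=X[abs(q)<max(.002,2*q.std())]
nn*=np.sign(nn[2]); print('lid',mm,nn,np.arccos(nn[2]),get_state()['force'])
E
```

```text
lid [ 0.72167317 -0.06065443  0.08122545] [0.95025341 0.1561071  0.26953483] 1.2978863705741328 [ 0.25607542 -0.40383163  2.01015307]
```

View pics/w2.png

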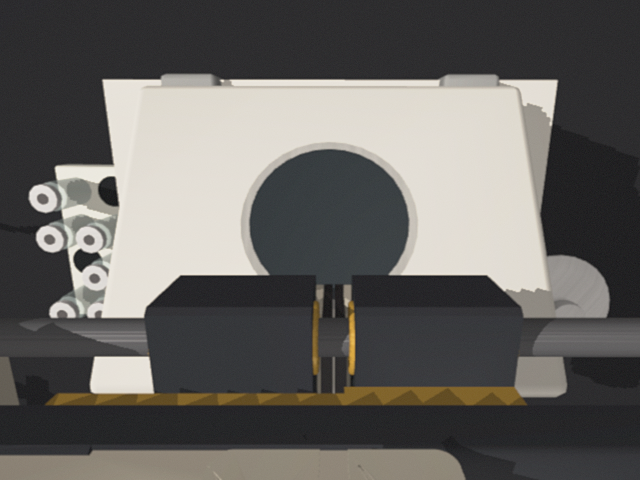

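Contact is at 2 N and the fingers are centred on the lid (333 px against 330 px). Now I'll ease the lid down along its arc.

>>> send_rows(motion=[{"offset": [-0.25,0,0.3],"turn": 0},{"offset": [-0.5,0,0.6],"turn": 0},{"offset": [-0.75,0,0.9],"turn": 0},{"offset": [-0.95,0,1.2],"turn": 0},{"offset": [-1.15,0,1.5],"turn": 0},{"offset": [-1.35,0,1.8],"turn": 0},{"offset": [-1.5,0,2.1],"turn": 0},{"offset": [-1.65,0,2.4],"turn": 0}])

```text
t: 4.55
eef_pos: [0.6027, -0.0633, 0.3506]
ee_rot: [-3.142, 0.001, 0.153]
force: [-1.1, -0.5, 3.1]
width: 0.0001
```

>>> send_rows(motion=[{"offset": [-0.15,0,0.3],"turn": 0},{"offset": [-0.3,0,0.6],"turn": 0},{"offset": [-0.42,0,0.9],"turn": 0},{"offset": [-0.54,0,1.2],"turn": 0},{"offset": [-0.64,0,1.5],"turn": 0},{"offset": [-0.74,0,1.8],"turn": 0},{"offset": [-0.82,0,2.1],"turn": 0},{"offset": [-0.9,0,2.4],"turn": 0}])

```text
t: 5.35
eef_pos: [0.594, -0.0646, 0.3266]
ee_rot: [-3.142, 0.0, 0.153]
force: [-1.2, 0.7, 2.5]
width: 0.0001
```

>>> send_rows(motion=[{"offset": [-0.05,0,0.2],"turn": 0},{"offset": [-0.1,0,0.4],"turn": 0},{"offset": [-0.15,0,0.6],"turn": 0},{"offset": [-0.2,0,0.8],"turn": 0},{"offset": [-0.22,0,1.0],"turn": 0},{"offset": [-0.24,0,1.15],"turn": 0},{"offset": [-0.25,0,1.3],"turn": 0},{"offset": [-0.25,0,1.4],"turn": 0}])

```text
t: 6.15
eef_pos: [0.5916, -0.065, 0.3127]
ee_rot: [3.142, 0.0, 0.153]
force: [-2.0, -0.6, 1.4]
width: 0.0004
```

>>> send_rows(motion=[{"offset": [0,0,0.1],"turn": 0},{"offset": [0,0,0.2],"turn": 0}])

```text
t: 6.35
eef_pos: [0.5916, -0.065, 0.3123]
ee_rot: [3.141, -0.0, 0.154]
force: [-8.3, 2.2, 18.9]
width: 0.0006
```

The lid is down: the tip is at z 0.134 and the force rises sharply to 19 N. Lift off and look at the lid and keys.

>>> send_rows(motion=[{"offset": [0,0,-1],"turn": 0},{"offset": [0,0,-4],"turn": 0},{"offset": [-3.5,-1.5,-7.5],"turn": 0},{"offset": [-7.8,-3,-7.5],"turn": 0},{"offset": [-7.8,-3,-7.5],"turn": 0},{"offset": [-7.8,-3,-7.5],"turn": 0},{"offset": [-7.8,-3,-7.5],"turn": 0}])

```text
t: 7.05
eef_pos: [0.5106, -0.0471, 0.3862]
ee_rot: [3.142, -0.001, 0.153]
force: [1.2, -0.2, 0.5]
width: 0.0005
```

```bash
python3 - <<'E'
from h import *
s=get_state();print(s['t'],s['eef_pos'],s['ee_rot'],s['force'])
d=snap('wrist','w3'); P=pts(d); s2=snap('scene','s3'); Q=pts(s2)
for (u,v) in [(150,60),(320,150),(480,60),(320,60)]: print(u,v,P[v,u].round(4))
for (u,v) in [(250,250),(270,265),(285,275)]: print('sc',Q[v,u].round(4))
E
```

```text
7.05 [ 0.51063214 -0.04711643  0.3862226 ] [ 3.14155317e+00 -1.10052022e-03  1.53367177e-01] [ 1.1585628  -0.15806693  0.45610534]
150 60 [0.6121 0.1136 0.018 ]
320 150 [ 0.5697 -0.0298  0.1341]
480 60 [ 0.6275 -0.1052  0.134 ]
320 60 [ 0.6146 -0.0233  0.1353]
sc [ 0.6672 -0.1029  0.1344]
sc [ 0.6781 -0.0302  0.1332]
sc [0.6825 0.0202 0.1316]
```

View pics/w3.png

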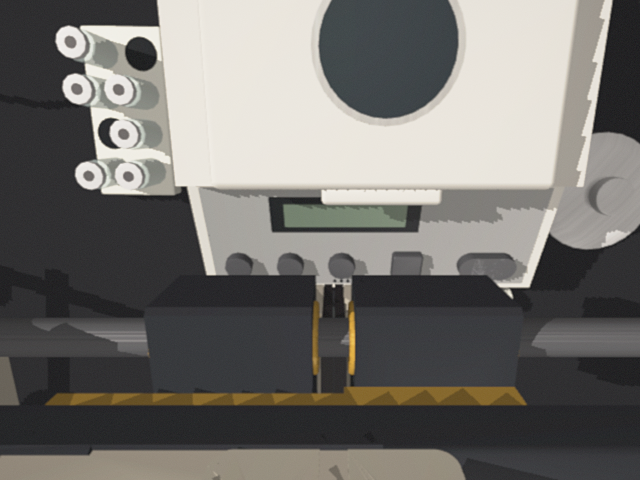

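The lid is flat at z 0.134 in both views. The keys are at p1 (238,264), p2 (290,265), p3 (342,265), start (406,264) and short (487,266).

```bash
python3 - <<'E'
from h import *
d=dict(np.load('pics/w3.npz')); P=pts(d)
px=[(238.5,264.5),(290,265),(342,265),(406,264.5),(487,266.5)]
M=[(-.1077,y) for y in(.098,.06,.022,-.026,-.085)]
W=[ray(d,u,v,.0768)[:2] for u,v in px]; y,t,r=fit2(M,W); print(np.degrees(y),t,(r*1000).round(1))
for u,v in px: print(P[int(v),int(u)].round(4))
sl=P[240:250,215:520].reshape(-1,3); print(np.median(sl,0))
# lid front edge & side edges vs prediction
c0=d['cam_to_world']; print(c0[:3,3], get_state()['eef_pos'])
# lid corners closed: front edge x=-.037 y=+-.098, z .134
for u,v in [(187,187),(555,187),(322,195),(440,197)]: print(ray(d,u,v,.134 if v<190 else .13).round(4))
E
```

```text
8.424969908790816 [ 0.597969  -0.0619268] [[ 0.  -0.6]
 [-0.2 -0.3]
 [ 0.1 -0.3]
 [ 0.6  0.9]
 [-0.5  0.3]]
[0.4781 0.0187 0.0788]
[ 0.483  -0.0187  0.0784]
[ 0.4889 -0.0561  0.0788]
[ 0.4966 -0.1021  0.0782]
[ 0.5043 -0.1605  0.079 ]
[ 0.50621479 -0.07137054  0.07591165]
[ 0.57984705 -0.03552516  0.36587543] [ 0.51085567 -0.04723844  0.38560844]
[0.5384 0.0407 0.134 ]
[ 0.5698 -0.1626  0.134 ]
[ 0.5449 -0.0345  0.13  ]
[ 0.554  -0.1014  0.13  ]
```

```bash
python3 - <<'E'
from h import *
c,s=np.cos(YAW),np.sin(YAW)
p2=np.array([.482,-.0205]); sh=np.array([.5037,-.1625])
print(go(np.r_[p2-.004*np.array([c,s]),.088]), (R.from_euler('xyz',get_state()['ee_rot']).inv().apply(np.r_[sh-p2,0])*100).round(2))
E
```

```text
(array([-2.84, -3.08, 11.96]), None) [-0.02 14.36  0.  ]
```

>>> send_rows(motion=[{"offset": [-2.8,-3.1,0],"turn": 0},{"offset": [-2.8,-3.1,4],"turn": 0},{"offset": [-2.8,-3.1,8],"turn": 0},{"offset": [-2.8,-3.1,10.5],"turn": 0},{"offset": [-2.8,-3.1,11.7],"turn": 0},{"offset": [-2.8,-3.1,11.9],"turn": 0},{"offset": [-2.8,-3.1,11.9],"turn": 0}])

```text
t: 7.85
eef_pos: [0.4782, -0.0209, 0.2665]
ee_rot: [3.141, 0.001, 0.153]
force: [0.4, 0.5, 1.3]
width: 0.0003
```

```bash
python3 - <<'E'
from h import *
s=get_state();print(s['t'],s['eef_pos'],s['force'])
d=snap('wrist','w4'); cv2.imwrite('pics/w4c.png',cv2.resize(d['frame'][170:420,150:550],None,fx=2,fy=2))
E
```

```text
7.85 [ 0.47819979 -0.02089914  0.26648887] [0.41679611 0.45267755 1.30429626]
```

View pics/w4c.png

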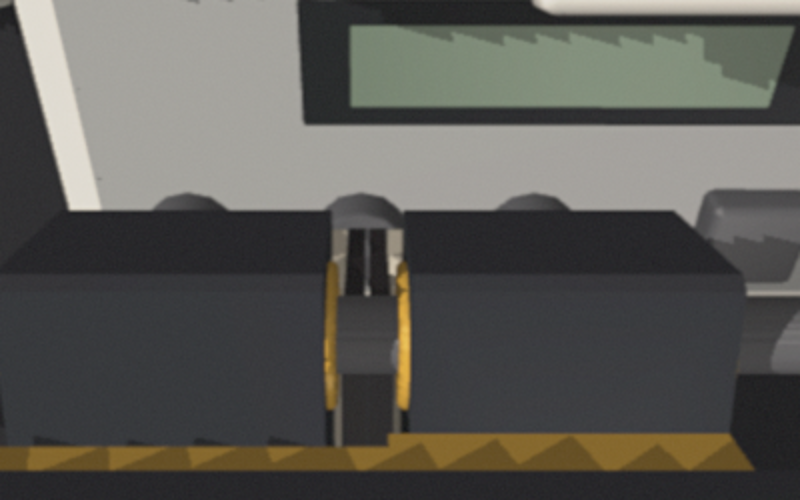

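The finger seam (367) sits over the middle round key (363), with p1 and p3 well clear on either side. Press it.

>>> send_rows(motion=[{"offset": [0,0,0.3],"turn": 0},{"offset": [0,0,0.6],"turn": 0},{"offset": [0,0,0.8],"turn": 0},{"offset": [0,0,1.0],"turn": 0},{"offset": [0,0,1.0],"turn": 0}])

```text
t: 8.4
eef_pos: [0.4781, -0.0208, 0.2573]
ee_rot: [3.142, -0.001, 0.153]
force: [1.5, 0.8, 3.7]
width: 0.0005
```

>>> send_rows(motion=[{"offset": [0,0,0.1],"turn": 0},{"offset": [0,0,0.2],"turn": 0},{"offset": [0,0,0.2],"turn": 0}])

```text
t: 8.7
eef_pos: [0.478, -0.0208, 0.2553]
ee_rot: [-3.142, -0.001, 0.153]
force: [2.6, -0.2, 5.5]
width: 0.0006
```

>>> send_rows(motion=[{"offset": [0,0,0.1],"turn": 0},{"offset": [0,0,0.1],"turn": 0}])

```text
t: 8.9
eef_pos: [0.4782, -0.0207, 0.2545]
ee_rot: [3.142, -0.002, 0.154]
force: [0.9, 0.7, 7.1]
width: 0.0004
```

>>> send_rows(motion=[{"offset": [0,0,0.1],"turn": 0},{"offset": [0,0,0.1],"turn": 0}])

```text
t: 9.1
eef_pos: [0.4783, -0.0207, 0.2541]
ee_rot: [3.141, -0.002, 0.154]
force: [-1.3, -0.1, 14.0]
width: 0.0005
```

Bottomed out at 14 N with the tip at z 0.076. Release and move across to short-spin.

>>> send_rows(motion=[{"offset": [0,0,-0.8],"turn": 0},{"offset": [0,0,-3.5],"turn": 0},{"offset": [0,0,-3.5],"turn": 0},{"offset": [0,4.8,-3.5],"turn": 0},{"offset": [0,9.6,-3.5],"turn": 0},{"offset": [0,14.4,-3.5],"turn": 0},{"offset": [0,14.4,-2.5],"turn": 0},{"offset": [0,14.4,-1.6],"turn": 0}])

```text
t: 9.9
eef_pos: [0.4986, -0.1644, 0.2675]
ee_rot: [-3.141, 0.002, 0.149]
force: [-0.7, 0.3, -0.4]
width: 0.0004
```

>>> send_rows(motion=[{"offset": [0,0,0],"turn": 0},{"offset": [0,0,0],"turn": 0}])

```text
t: 10.1
eef_pos: [0.4993, -0.1622, 0.2685]
ee_rot: [-3.141, 0.001, 0.155]
force: [-0.7, 0.1, -0.2]
width: 0.0006
```

```bash
python3 - <<'E'
from h import *
s=get_state();print(s['t'],s['eef_pos'],s['force'])
d=snap('wrist','w5'); cv2.imwrite('pics/w5c.png',cv2.resize(d['frame'][150:400,80:560],None,fx=1.6,fy=1.6))
E
```

```text
10.1 [ 0.49929557 -0.16223577  0.26848708] [-0.73823135  0.0792585  -0.23890192]
```

View pics/w5c.png

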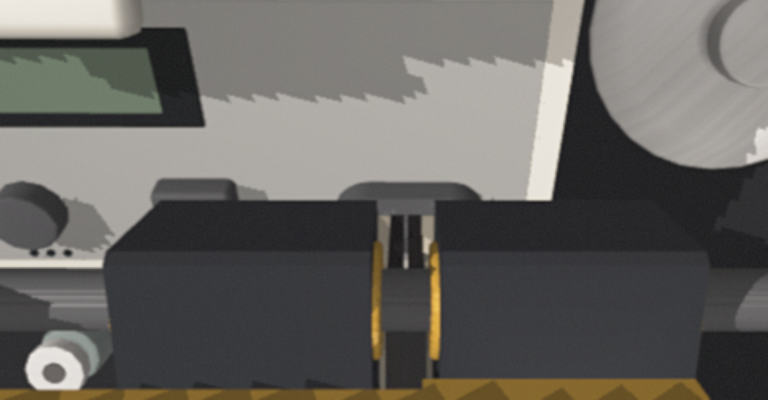

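The long key spans 340–480 (centre 410) and the finger seam is at 406, so it is aligned. Press and hold.

>>> send_rows(motion=[{"offset": [0,0,0.3],"turn": 0},{"offset": [0,0,0.6],"turn": 0},{"offset": [0,0,0.8],"turn": 0},{"offset": [0,0,1.0],"turn": 0},{"offset": [0,0,1.2],"turn": 0},{"offset": [0,0,1.3],"turn": 0},{"offset": [0,0,1.4],"turn": 0},{"offset": [0,0,1.4],"turn": 0}])

```text
t: 10.95
eef_pos: [0.5001, -0.1632, 0.2553]
ee_rot: [3.141, -0.001, 0.153]
force: [1.5, 2.0, 5.5]
width: 0.0003
```

>>> send_rows(motion=[{"offset": [0,0,0.1],"turn": 0},{"offset": [0,0,0.1],"turn": 0}])

```text
t: 11.15
eef_pos: [0.5002, -0.1632, 0.2546]
ee_rot: [3.141, -0.002, 0.153]
force: [0.7, 3.6, 6.2]
width: 0.0006
```

>>> send_rows(motion=[{"offset": [0,0,0.1],"turn": 0},{"offset": [0,0,0.2],"turn": 0},{"offset": [0,0,0.2],"turn": 0}])

```text
t: 11.45
eef_pos: [0.5004, -0.1632, 0.254]
ee_rot: [3.141, -0.003, 0.154]
force: [-2.7, 3.8, 19.8]
width: 0.0004
```

>>> send_rows(motion=[{"offset": [0,0,0],"turn": 0},{"offset": [0,0,0],"turn": 0},{"offset": [0,0,0],"turn": 0},{"offset": [0,0,0],"turn": 0},{"offset": [0,0,0],"turn": 0}])

```text
t: 11.95
eef_pos: [0.5003, -0.1632, 0.254]
ee_rot: [3.141, -0.003, 0.154]
force: [-2.6, 5.1, 19.8]
width: 0.0001
```

```bash
python3 - <<'E'
from h import *
s=get_state();print(s['t'],s['eef_pos'],s['force'])
d=snap('scene','s6'); Q=pts(d)
for (u,v) in [(250,250),(270,265),(285,275)]: print('sc',Q[v,u].round(4))
a=cv2.imread('pics/scene0.png')[150:330,190:390];b=d['frame'][150:330,190:390]
cv2.imwrite('pics/s6c.png',cv2.resize(np.hstack([a,b]),None,fx=2,fy=2))
E
```

```text
11.95 [ 0.50030913 -0.16319222  0.2540257 ] [-2.61005179  5.05155785 19.81428497]
sc [ 0.6668 -0.1032  0.1336]
sc [ 0.6791 -0.0293  0.1353]
sc [0.6829 0.0205 0.1325]
```

View pics/s6c.png

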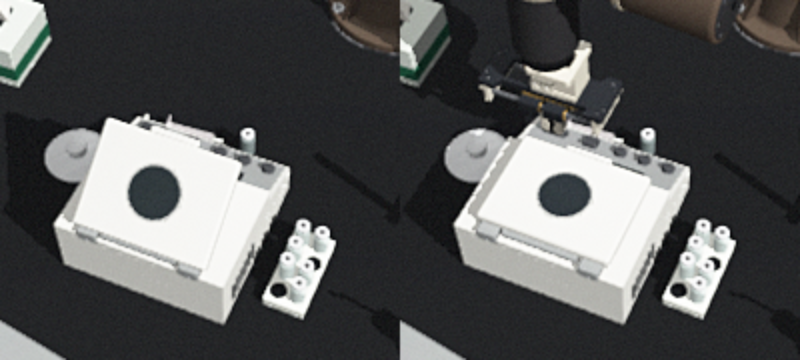

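The lid is shut, the fingers are on the short-spin key at the right-hand end, and the vial, rack and rotor lid look unmoved. The press is steady at 20 N, at the same bottom height as the programme-two key. I'm handing in while holding it.

```bash
python3 -c "
from station import *
print(job_done()); s=get_state(); print(s['t'],s['force'])"
```

```text
the job is handed in; nothing more can be done
None
the job is handed in; nothing more can be done
```

The job is handed in at about 12 s, with the short-spin key still held down; no verdict was reported.

- **Lid:** I eased it down along its arc at 1–3 N with the fingers closed. It measured flat at z 0.134 m afterwards, which is the shut height, and again at the end. Seating it pushed the force up briefly to 19 N.
- **Programme two:** I pressed the middle round key to its stop, where the force rose to 14 N with the fingertips at z 0.076 m, then let it go.
- **Short spin:** I pressed this key to the same bottom height. The force held steady at about 20 N for the last half second before handing in.
- **Other items:** In the last view the vial, rack and rotor lid look unmoved. The fingers hide the syringe there, so I could not check it. The fingers stayed above it throughout.
- **Disagreement:** The top and wrist cameras put the machine about 5–6 mm apart. I leaned on the wrist view, and close-up pictures before each key press showed the fingers centred to within about 2 mm.

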